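# Nest a dryer hinge pair in its kit tray

## Robot

A 6-joint arm with a two-finger parallel gripper is mounted at the origin on the work surface. World frame = base frame: x ahead of the robot, y to its left, z up, the work surface at z = 0. Lengths are in m, angles in rad, forces in N, time in s.
With the tool pointing down it reaches from about 0.425 to 0.95 m from the base axis. Payload 3.5 kg.
Tool frame: the origin (TCP) lies at the very end of the fingers, on their centre line; the grasp point (between the pads) lies 19 mm behind it (bot.hold_point_z is the z of the grasp point in the tool frame, in m); z points along the fingers, y is the line along which they close (so a half turn about z gives the same grasp; the last joint's range is limited). The gripper opens to 85 mm and grips with 20 to 120 N. Pads are 22 mm wide; open, the fingers measure 114 mm over their backs; the gripper's body (76 mm by 85 mm) begins 54 mm behind the grasp point. The pads swing forward as they close: fully open they stand 13 mm farther back than shut.
Start: joints at [-1.425, 0.286, 1.577, -0, 1.279, -0.15], TCP at [0.197, -0.646, 0.202] pointing down, gripper open.
Joint ranges: [-2.77, 2.77], [-0.9, 2.22], [0.21, 2.48], [-1.53, 4.67], [0.24, 2.81], [-2.84, 2.84]. Speed limits (rad/s): [2.79, 2.79, 3.14, 3.14, 3.14, 3.14].

## Interface

Orientations are given as a unit quaternion [w, x, y, z].
In Python, from rig import bot gives the robot as it stands. The module is installed in compiled form; this text tells all that it offers.
- The arm moves only by the tool play_rows, never from a script. Its arguments are lists of equal length, an entry for each row: "offset": the shift along the tool's x, y, z normalised to -1 to 1, where 1 is 5 cm, a list of three; "rotation": the turn, a rotation vector about the tool's x, y, z normalised to -1 to 1, where 1 is 180 degrees, a list of three. A call has 1 to 8 rows; each row shifts and turns the commanded pose from where the row before left it, along the tool's axes as they then stand; what a row does not reach is not made up. A row lasts 1/8 s, in which the tool goes at most 62.5 mm and 10.7 degrees, less where a joint would pass 70% of its speed; a pose out of reach is approached as far as the arm can. A call with a number of a shift or a turn outside -1 to 1 is refused whole. A call with a gripper value outside its range is refused whole. "grip" is the closure, from -1 (fully open) to 1 (shut), set as the call begins (left out, the last holds). The fingers move at their own pace and stop on an object; "newtons" is the grip in N (left out, the last holds). Time passes only in rows, so rows that do not move let the fingers close. It gives the time, the measured TCP pose, the force, the opening and the grip force at its end, in the units of the state.
- bot.sense(): the state, without advancing time (a new reading comes with each control period).
- bot.read_camera(name): name is "side" or "top"; returns a dict with "img" (384x512x3 uint8, red, green, blue), "vfov" (degrees; the focal length in pixels is half the picture's height over the tangent of half this angle, whatever the lens; pixels are square), "cx", "cy" (the principal point, pixels), "camera_from_world" (4x4, takes a point from world to camera coordinates). Camera axes: x right, y up, looking along -z (the intrinsics and any distortion apply to the point x, -y, -z); pixel columns grow to the right and rows downward; lengths in m; the calibration is good to about 2 mm. A picture is of the moment at which its call begins. There is no depth.
- bot.hand_in(): hands the job in; it is judged then, once.
Trained networks look in a picture, given as the dict that the camera call returned (one of the last four; its "shot" number tells which), for a name from the list of things; names that differ only in an ending like _2 or _b are one class to them, and where a whole thing is asked for, a point or a joint stands for the part that bears it (a point fixed in the world has none). Each returns a list of dicts, best first, with "conf" (0 to 1); they miss things now and then, are a little off and sometimes report something else, mostly with a low value. They report only what shows in the picture. A call takes as long as a camera call. They do not tell look-alikes from the thing itself.
- bot.spot_in(picture, target): "uv" ([column, row] in pixels, amid what is visible of it).
- bot.silhouettes(picture, target): "mask" (384x512 bool, what is visible of it) and "uv" ([column, row] in pixels, amid what is visible of it).
The state is a dict: "time": time; "joints": joint angles; "qvel": joint speeds; "joint_efforts": joint torques, N m; "ee_pos": TCP position; "eef_rot": TCP orientation; "wrist_force": force on the tool from outside, world axes, zero at the start; "torque": the same for the moment, N m; "grip_width": opening from 0.0 (shut) to 1.0 (fully open); "finger_force": force on a finger pad.
Only numpy, scipy, OpenCV 4.12 (cv2) and the standard library are available. Lean on these libraries where they do the work, as an engineer would, in place of code of your own. Each camera call takes 0.05 s, during which the arm holds its last target. There are 200 camera calls.

## Task

Pack the dryer-door hinge in its kit tray: take out the marking gauge that was left in the tray and lay it flat on the black rubber mat, and lay both hinge halves, the zinc yoke and the yellow tongue, upstands up and flat on the tray floor, nested into each other beside the orange key block in the one way that they fit. Let go of everything and leave the rest of the bench as it is.

Things in the scene. Friction and masses are not known exactly. Their poses are not given: they have to be found in the camera images.
- tray: Kit tray, fixed: grey folded sheet steel with a dark floor, 176 x 138 mm over its rolled rim. Origin: centre of its underside, on the bench; x along its length, y across, z up. Inside 164 mm (x -82 to 82) by 126 mm (y -63 to 63); floor top at z 3 mm, rounded rim top at z 13. The hinge halves fill all but the key block's corner, with about 2 mm to spare all round.
- key_block (a point): Centre of the top of the orange plastic key block fixed in one corner of the tray with three grey rivets; as high as the rim, it fills tray x 42 to 82, y -19 to 63 mm. Axes as the tray's.
- nest_tongue (a point): On the tray floor (tray x -4, y -33 mm), axes as the tray's: where the tongue's origin lies when nested, its axes parallel to the tray's: bar along the whole wall at tray y -63, stem pointing to tray +y.
- nest_yoke (a point): On the tray floor (tray x -20, y 31 mm), axes as the tray's: where the yoke's origin lies when nested, its axes parallel to the tray's: beside the key block, bridge along the wall at tray y +63, mouth over the tongue's stem.
- yoke: Yoke half of the hinge: bright silvery zinc plate, U in plan, 10 mm thick, rounded edges, 0.35 kg. Origin: underside, below its upstand's centre. Plate x -60 to 60, y -50 to 30 mm; mouth 44 wide (x -22 to 22), 40 deep, open to -y. Upstand to lift it by: a stiff folded channel centred on the origin, 50 mm along x, 16 thick along y (pinch across this), top 42 mm above it.
- yoke_mouth (a point): Centre of the yoke's mouth: 30 mm from the yoke's origin towards its -y, 5 mm above its underside; axes as the yoke's.
- tongue: Tongue half of the hinge: yellow plate, off-centre T in plan, 10 mm thick, rounded edges, 0.35 kg. Origin: underside, below its upstand's centre. Bar x -76 to 84, y -28 to 12 mm; stem x -36 to 4, on to y 52. Upstand to lift it by: a stiff folded channel centred on the origin, 50 mm along x, 16 thick along y (pinch across this), top 42 mm above it.
- tongue_tip (a point): Point near the end of the tongue's stem: in the tongue's frame x -16, y 47, z 5 mm; axes as the tongue's.
- gauge: Small black plastic marking gauge, loose, 0.09 kg, lying in the tray at the start. Origin: centre of the underside of its head; x along the beam. Head: a block 24 mm along x, 50 along y, 30 high, topped by a brass thumb screw 12 across, 8 high. The flat beam, 14 wide, 8 high, underside level with the head's, runs through it from x -62 to 46 mm.
- mat: Black rubber mat, fixed on the bench, 100 mm (its x) by 170 mm (its y), 3 mm thick. Origin: centre of its underside.
- rivet_tool: Chrome hand rivet tool with red grips, loose, 280 mm long, 24 mm high, lying on the bench beyond the tray. Bystander. Origin: underside of its head; x towards the nose.
- bottle: Green glass bottle, capped, loose, 64 mm across and 190 mm high, standing. Bystander. Origin: centre of its underside.
- tape: Roll of aluminium tape, loose, 100 mm across, 45 mm high. Bystander. Origin: centre of its underside.
- screwdriver: Screwdriver, loose, 200 mm long, lying near the robot. Bystander. Origin: on the bench, under it.
- parts_box: Closed cardboard box, loose, 120 x 120 x 60 mm. Bystander. Origin: centre of its underside.
- mallet: Rubber mallet with a wooden handle, loose, 255 mm long, lying at the side. Bystander. Origin: on the bench below the handle.
Mind the look-alikes: they are no part of the job. What is shaped like the yoke but purple is not meant.

How it is judged:
By the outcome, as a careful person would: the job done as asked, in the order asked, and still so for the second after the job is handed in, with the robot touching nothing.
It also fails if it takes over 67 s, if anything falls off the work surface, if the arm or the gripper's body presses on something with over 40 N, if the wrist force passes 120 N, or if a joint passes its speed limit or range.

## Working session

There is one attempt and no reset: what is moved stays moved. The work goes in short steps, Python scripts to look and compute and a tool call to move; the robot and the scene stay as the last step left them, time stands still between calls to the robot, and variables do not carry over. Pictures are saved under pics/ and viewed, at most 10 in all, crops included, and the job is handed in when it is done.

Besides the shell and the picture viewer there is one more tool, called as name(argument=value, ...) on one line, values as JSON. play_rows: Moves the arm, as the interface text tells. Its arguments: {"type":"object","properties":{"offset":{"type":"array"},"rotation":{"type":"array"},"grip":{"type":"number"},"newtons":{"type":"number"}},"required":["offset","rotation"]}

```bash
mkdir -p pics; ls; cat > h.py <<'E'
import numpy as np,cv2
from rig import bot
from scipy.spatial.transform import Rotation as R
def f(p): return 192/np.tan(np.radians(p["vfov"])/2)
def ray(p,uv):
    T=np.array(p["camera_from_world"]);k=f(p)
    d=np.array([(uv[0]-p["cx"])/k,-(uv[1]-p["cy"])/k,-1.]);Ri=T[:3,:3].T
    return -Ri@T[:3,3],Ri@d
def atz(p,uv,z):
    o,d=ray(p,uv);return (o+d*(z-o[2])/d[2])
def proj(p,X):
    T=np.array(p["camera_from_world"]);c=np.atleast_2d(X)@T[:3,:3].T+T[:3,3];k=f(p)
    return np.c_[p["cx"]+k*c[:,0]/-c[:,2],p["cy"]-k*c[:,1]/-c[:,2]]
def save(p,n,crop=None,s=1):
    im=p["img"][...,::-1]
    if crop: a,b,c,d=crop;im=im[b:d,a:c]
    cv2.imwrite("pics/"+n,cv2.resize(im,None,fx=s,fy=s,interpolation=cv2.INTER_CUBIC))
E
python3 - <<'E'
from h import *
for c in("top","side"):
    p=bot.read_camera(c);save(p,c+"0.png",s=1.56)
    print(c,[k for k in p if k!="img"],p["vfov"],p["cx"],p["cy"],np.round(p["camera_from_world"],3).tolist(),{k:p[k] for k in p if 'dist' in k or 'lens' in k})
    for n in["tray","key_block","nest_tongue","nest_yoke","yoke","tongue","yoke_mouth","tongue_tip","gauge","mat"]:
        print(n,[(round(d["conf"],2),np.round(d["uv"]).tolist(),np.round(atz(p,d["uv"],.01),3)[:2].tolist()) for d in bot.spot_in(p,n)[:3]])
print(bot.sense(),bot.hold_point_z)
E
```

```text
pics
top ['vfov', 'cx', 'cy', 'camera_from_world', 'shot'] 48.099059376311246 263.104946097793 194.50875555055188 [[-0.002, -1.0, 0.002, 0.028], [0.996, -0.002, 0.094, -0.513], [-0.094, 0.003, 0.996, -1.344], [0.0, 0.0, 0.0, 1.0]] {}
tray [(0.87, [255.0, 204.0], [0.483, 0.054])]
key_block [(0.6, [257.0, 200.0], [0.496, 0.046]), (0.44, [99.0, 194.0], [0.519, 0.553])]
nest_tongue [(0.6, [262.0, 201.0], [0.493, 0.032])]
nest_yoke [(0.84, [257.0, 199.0], [0.5, 0.047])]
yoke [(0.95, [375.0, 269.0], [0.276, -0.326]), (0.77, [429.0, 245.0], [0.351, -0.499]), (0.65, [366.0, 222.0], [0.425, -0.3])]
tongue [(0.73, [176.0, 216.0], [0.445, 0.305])]
yoke_mouth [(0.9, [429.0, 246.0], [0.348, -0.498]), (0.86, [379.0, 273.0], [0.265, -0.339]), (0.81, [368.0, 219.0], [0.435, -0.309])]
tongue_tip [(0.7, [289.0, 241.0], [0.367, -0.053]), (0.58, [178.0, 215.0], [0.448, 0.3])]
gauge [(0.58, [260.0, 192.0], [0.524, 0.037])]
mat [(0.72, [362.0, 157.0], [0.635, -0.292])]
side ['vfov', 'cx', 'cy', 'camera_from_world', 'shot'] 43.57845141552007 256.9831139000419 192.9328207025373 [[-0.882, -0.471, 0.004, 0.46
[... 788 characters left out ...]
e': 1.1, 'joints': array([-1.42501925e+00,  2.86246776e-01,  1.57669399e+00, -2.83325479e-05,
        1.27860990e+00, -1.50003691e-01]), 'qvel': array([ 0.00110138, -0.00165023, -0.00211623, -0.00186359, -0.00075962,
        0.00011639]), 'joint_efforts': array([ 6.85027817e-05, -4.05971289e+01, -2.92944449e+01, -9.08619859e-05,
        5.86525803e-04,  7.81803294e-06]), 'ee_pos': array([ 0.19677024, -0.64566907,  0.20176365]), 'eef_rot': array([ 2.09665022e-05,  9.89083533e-01,  1.47355908e-01, -1.36102806e-05]), 'wrist_force': array([0.76950169, 0.23766168, 0.07513978]), 'torque': array([ 0.01173335, -0.02125812, -0.02818689]), 'finger_force': 0.0, 'grip_width': 0.9959900316589777} -0.0187
```

View pics/top0.png

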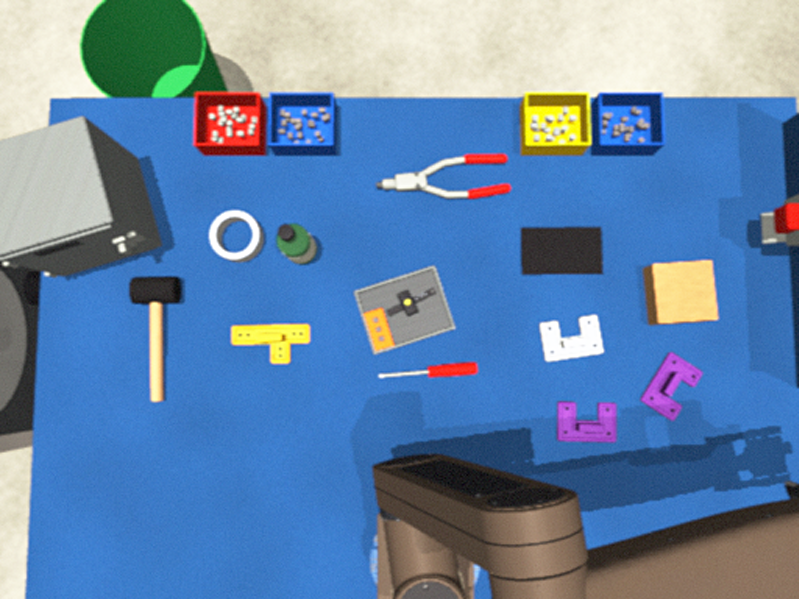

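View pics/side0.png

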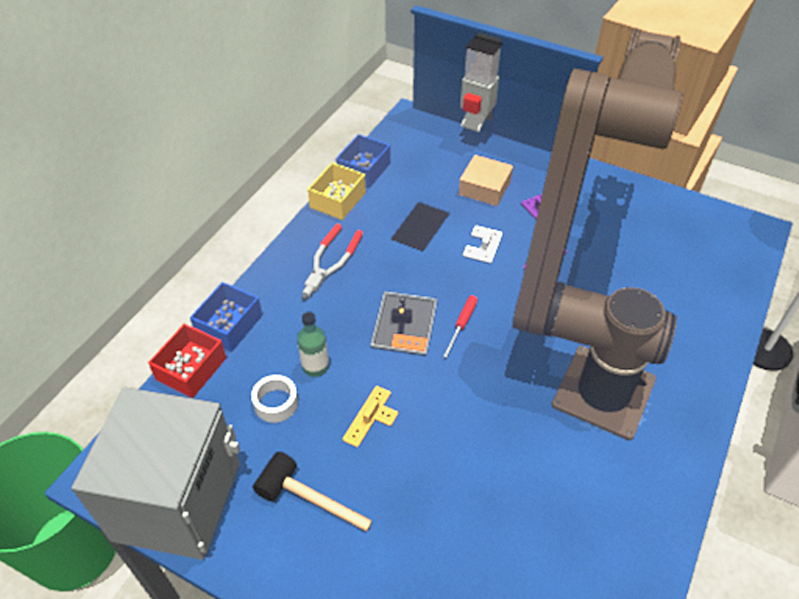

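The top view shows the tray at (405,310) with the key block lower left and the gauge inside. The white yoke is at (571,338), the tongue at (270,340) and the mat at (562,250). The two purple yokes at (587,420) and (672,385) are the look-alikes. Next I'll fit exact poses from the silhouettes.

```bash
cat >> h.py <<'E'
from scipy.optimize import minimize
def box(x0,x1,y0,y1,z0,z1): return (np.array([[x0,y0],[x1,y0],[x1,y1],[x0,y1]])/1e3,z0/1e3,z1/1e3)
P={"yoke":[box(-60,-22,-50,30,0,10),box(22,60,-50,30,0,10),box(-60,60,-10,30,0,10),box(-25,25,-8,8,0,42)],
"tongue":[box(-76,84,-28,12,0,10),box(-36,4,-28,52,0,10),box(-25,25,-8,8,0,42)],
"tray":[box(-88,88,-69,69,0,13)],"key":[box(42,82,-19,63,12.9,13)],"mat":[box(-50,50,-85,85,0,3)],
"gauge":[box(-12,12,-25,25,0,30),box(-62,46,-7,7,0,8),box(-6,6,-6,6,30,38)]}
def render(p,name,pose,roi,zb=0.,S=6):
    x,y,a=pose;a0,b0,a1,b1=roi;c,s=np.cos(a),np.sin(a);M=np.zeros(((b1-b0)*S,(a1-a0)*S),np.uint8)
    for q,z0,z1 in P[name]:
        w=q@np.array([[c,s],[-s,c]])+[x,y]
        X=np.r_[np.c_[w,np.full(4,z0+zb)],np.c_[w,np.full(4,z1+zb)]]
        u=((proj(p,X)-[a0,b0]+.5)*S-.5)
        cv2.fillConvexPoly(M,np.round(cv2.convexHull(u.astype(np.float32))*16).astype(np.int32),255,shift=4)
    return cv2.resize(M,(a1-a0,b1-b0),interpolation=cv2.INTER_AREA)/255.
def fit(p,name,alpha,roi,inits,zb=0.):
    best=None
    def c(v): return np.mean((render(p,name,v*[.01,.01,.1],roi,zb)-alpha)**2)*1e3
    for i in inits:
        v=np.array(i)/[.01,.01,.1]
        r=minimize(c,v,method="Nelder-Mead",options=dict(initial_simplex=np.r_[[v],v+np.diag([1.5,1.5,2.])],xatol=.003,fatol=1e-4))
        if best is None or r.fun<best.fun:best=r
    return best.x*[.01,.01,.1],best.fun
def roi_of(p,xy,h,z=.01):
    u=proj(p,[[xy[0]+i*h,xy[1]+j*h,z] for i in(-1,1) for j in(-1,1)])
    return tuple(int(k) for k in np.r_[np.clip(u.min(0),0,None),np.minimum(u.max(0),[512,384])])
def alpha(p,name,roi):
    a,b,c,d=roi;I=p["img"][b:d,a:c].astype(float)
    r,g,bl=I[...,0],I[...,1],I[...,2]
    if name=="yoke": v=r;lo,hi=np.percentile(v,20),np.percentile(v,97)
    elif name=="tongue": v=r-bl;lo,hi=np.percentile(v,20),np.percentile(v,97)
    elif name=="tray": v=r-bl;lo,hi=np.percentile(v,8),-5
    elif name=="key": v=r-bl;lo,hi=np.percentile(v,50),np.percentile(v,97)
    elif name=="mat": v=-bl;lo,hi=np.percentile(v,20),np.percentile(v,97)
    elif name=="gauge": v=-r;lo,hi=np.percentile(v,30),np.percentile(v,99)
    return np.clip((v-lo)/(hi-lo),0,1)
E
cat > m.py <<'E'
from h import *
A={"tray":(.497,.045,.11),"key":(.49,.05,.11),"yoke":(.435,-.3,.085),"tongue":(.445,.305,.11),"mat":(.635,-.285,.10)}
out=[]
for c in("top","side"):
    p=bot.read_camera(c)
    for n,(x,y,h) in A.items():
        roi=roi_of(p,(x,y),h);al=alpha(p,n,roi)
        ins=[(x,y,t) for t in np.arange(0,6.28,.785)]
        if n in("mat","tray"): ins=ins[:4]
        v,e=fit(p,n,al,roi,ins)
        print(c,n,np.round(v[:2],4),np.round(np.degrees(v[2])%360,1),"err",round(e,2))
        m=render(p,n,v,roi);a,b,cc,d=roi
        out.append(np.hstack([cv2.resize(k,(200,200)) for k in((p["img"][b:d,a:cc,::-1]),np.dstack([al*255]*3).astype(np.uint8),np.dstack([al*255,m*255,m*255]).astype(np.uint8))]))
np.save("/tmp/p.npy",0)
cv2.imwrite("pics/fit.png",cv2.resize(np.hstack([np.vstack(out[:5]),np.vstack(out[5:])]),(720,600)))
E
python3 m.py
```

```text
top tray [0.503 0.041] 107.7 err 4.46
top key [0.5029 0.0406] 107.7 err 19.12
top yoke [ 0.4344 -0.3039] 98.5 err 5.53
top tongue [0.445  0.3121] 91.3 err 2.05
top mat [ 0.6265 -0.2869] 180.1 err 5.85
side tray [0.5025 0.0393] 108.0 err 22.66
side key [0.5015 0.0411] 108.1 err 52.78
side yoke [ 0.4334 -0.3063] 98.4 err 9.34
side tongue [0.444  0.3115] 91.0 err 9.71
side mat [ 0.626  -0.2886] 180.1 err 5.84
```

View pics/fit.png

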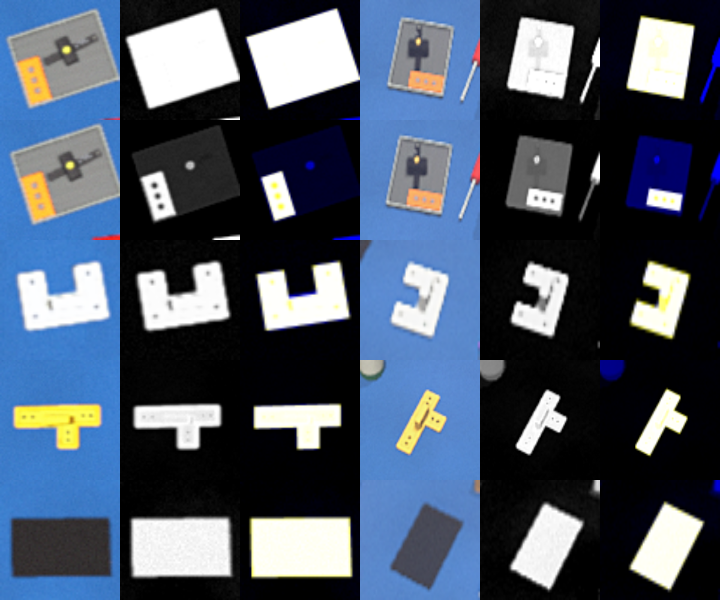

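The fit overlays match: key block, mouth and stem directions are all right, and the two views agree to about 2 mm. Now the gauge.

```bash
cat > g.py <<'E'
from h import *
out=[]
for c in("top","side"):
    p=bot.read_camera(c)
    roi=roi_of(p,(.513,.035),.058);a,b,cc,d=roi
    I=p["img"][b:d,a:cc].astype(float);al=np.clip((95-I.max(2))/50,0,1)
    y=np.clip((I[...,0]-I[...,2]-40)/60,0,1)
    al=np.maximum(al,y)
    K=render(p,"key",(.5027,.0405,np.radians(107.8)),roi);K=cv2.dilate(K,np.ones((3,3)));al*=(K<.1);y*=(K<.1)
    v,u=np.mgrid[b:d,a:cc];uv=((u*y).sum()/y.sum(),(v*y).sum()/y.sum())
    print(c,"screw",uv,np.round(atz(p,uv,.041),4))
    for t0 in np.arange(0,6.28,.785):
        w,e=fit(p,"gauge",al,roi,[(.518,.035,t0)],.003);print("  ",np.round(w[:2],4),round(np.degrees(w[2])%360,1),round(e,1))
    m=render(p,"gauge",w,roi,.003)
    out.append(np.hstack([cv2.resize(k,(260,260)) for k in((p["img"][b:d,a:cc,::-1]),np.dstack([al*255]*3).astype(np.uint8),np.dstack([al*255,m*255,m*255]).astype(np.uint8))]))
cv2.imwrite("pics/g.png",np.vstack(out))
print(bot.sense()["time"])
E
python3 g.py
```

```text
top screw (np.float64(260.8939114391144), np.float64(193.24354243542433)) [0.5156 0.0343 0.041 ]
   [0.505  0.0342] 5.9 118.7
   [ 0.4873 -0.0853] 98.8 24.9
   [0.5144 0.0325] 112.2 111.4
   [0.5144 0.0329] 113.6 111.0
   [0.5266 0.0289] 189.5 122.5
   [0.5179 0.0393] 228.0 133.4
   [0.5162 0.0419] 274.7 126.6
   [0.5148 0.034 ] 300.0 118.2
side screw (np.float64(256.9908592321755), np.float64(198.6617915904936)) [0.5139 0.0347 0.041 ]
   [0.5141 0.0285] 28.4 92.9
   [0.514  0.0263] 46.7 98.9
   [0.5145 0.032 ] 118.1 75.4
   [0.5133 0.0328] 118.2 76.2
   [0.5147 0.0345] 208.4 89.9
   [0.5151 0.0337] 208.4 90.8
   [0.5139 0.032 ] 296.8 78.5
   [0.5123 0.0361] 298.2 79.9
1.3
```

View pics/g.png

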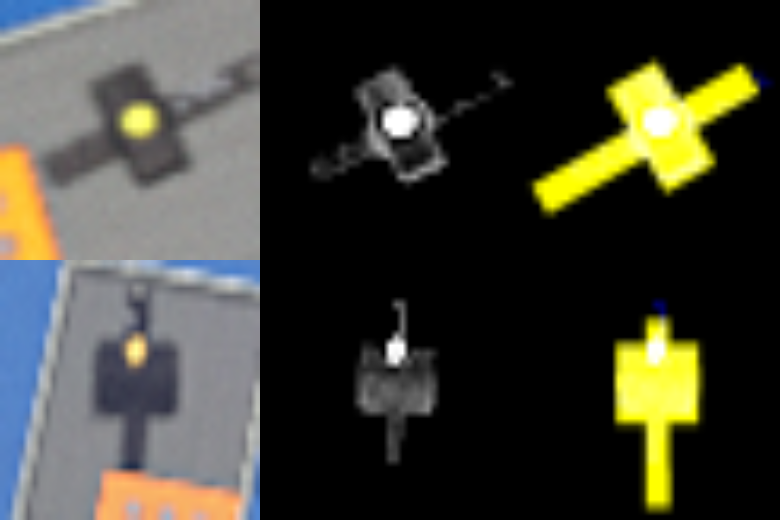

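```bash
cat > plan.py <<'E'
import sys,json
from h import *
def plan(wps,dec=2,start=None):
    """wps: (x,y,z,thy_deg,rows). Tool down; thy = angle of tool y."""
    s=bot.sense();q=s["eef_rot"];r=R.from_quat([q[1],q[2],q[3],q[0]]);pos=np.array(s["ee_pos"])
    if start is not None: pos=np.array(start[:3]);r=None
    def rot(t):
        t=np.radians(t);y=[np.cos(t),np.sin(t),0];z=[0,0,-1];return R.from_matrix(np.c_[np.cross(y,z),y,z])
    if r is None: r=rot(start[3])
    O,W=[],[]
    for x,y,z,th,n in wps:
        g=np.array([x,y,z]);p0=pos.copy();y0=r.as_matrix()[:,1];t0=np.degrees(np.arctan2(y0[1],y0[0]));dt=(th-t0+180)%360-180
        for i in range(n):
            f_=(i+1)/n;f_=f_ if n<4 else f_*.5+(.5-.5*np.cos(np.pi*f_))*.5
            last=i==n-1
            d=r.inv().apply(p0+(g-p0)*f_-pos)/.05;o=np.round(d,3 if last else dec)
            w=np.round((r.inv()*rot(t0+dt*f_)).as_rotvec()/np.pi,3);w[:2]=0 if n>1 else w[:2]
            assert abs(o).max()<=1 and np.linalg.norm(w)<.059,(o,w)
            pos=pos+r.apply(o*.05);r=r*R.from_rotvec(w*np.pi);O.append([float(v)+0. for v in o]);W.append([float(v)+0. for v in w])
    for k in range(0,len(O),8): print('{"offset":%s,"rotation":%s}'%(json.dumps(O[k:k+8]),json.dumps(W[k:k+8])))
    y=r.as_matrix()[:,1];print("end",np.round(pos,4),round(np.degrees(np.arctan2(y[1],y[0])),2))
E
python3 -c "
from plan import *
plan([(.515,.0345,.10,29,20),(.515,.0345,.006,29,4)])"
```

```text
{"offset":[[0.28, -0.31, 0.06], [0.36, -0.37, 0.07], [0.45, -0.4, 0.08], [0.54, -0.41, 0.09], [0.64, -0.41, 0.1], [0.73, -0.39, 0.11], [0.81, -0.33, 0.12], [0.89, -0.25, 0.13]],"rotation":[[0.0, 0.0, -0.016], [0.0, 0.0, -0.019], [0.0, 0.0, -0.023], [0.0, 0.0, -0.026], [0.0, 0.0, -0.028], [0.0, 0.0, -0.031], [0.0, 0.0, -0.034], [0.0, 0.0, -0.034]]}
{"offset":[[0.93, -0.17, 0.13], [0.96, -0.06, 0.13], [0.96, 0.05, 0.13], [0.94, 0.16, 0.13], [0.88, 0.26, 0.12], [0.81, 0.33, 0.12], [0.73, 0.39, 0.11], [0.63, 0.42, 0.1]],"rotation":[[0.0, 0.0, -0.036], [0.0, 0.0, -0.036], [0.0, 0.0, -0.037], [0.0, 0.0, -0.036], [0.0, 0.0, -0.034], [0.0, 0.0, -0.033], [0.0, 0.0, -0.032], [0.0, 0.0, -0.028]]}
{"offset":[[0.53, 0.43, 0.1], [0.44, 0.41, 0.08], [0.34, 0.38, 0.07], [0.265, 0.332, 0.055], [0.0, 0.0, 0.37], [0.0, 0.0, 0.57], [0.0, 0.0, 0.57], [-0.001, 0.0, 0.37]],"rotation":[[0.0, 0.0, -0.026], [0.0, 0.0, -0.023], [0.0, 0.0, -0.019], [0.0, 0.0, -0.016], [0.0, 0.0, 0.0], [0.0, 0.0, 0.0], [0.0, 0.0, 0.0], [0.0, 0.0, 0.0]]}
end [0.515  0.0345 0.006 ] 29.01
```

play_rows(offset=[[0.28,-0.31,0.06],[0.36,-0.37,0.07],[0.45,-0.4,0.08],[0.54,-0.41,0.09],[0.64,-0.41,0.1],[0.73,-0.39,0.11],[0.81,-0.33,0.12],[0.89,-0.25,0.13]], rotation=[[0.0,0.0,-0.016],[0.0,0.0,-0.019],[0.0,0.0,-0.023],[0.0,0.0,-0.026],[0.0,0.0,-0.028],[0.0,0.0,-0.031],[0.0,0.0,-0.034],[0.0,0.0,-0.034]], grip=-0.5, newtons=30)

```text
time: 2.3
ee_pos: [0.3162, -0.3911, 0.1638]
eef_rot: [0.0, 0.887, 0.463, 0.0]
wrist_force: [-0.3, 0.5, -0.2]
grip_width: 0.748
finger_force: 0.0
```

play_rows(offset=[[0.93,-0.17,0.13],[0.96,-0.06,0.13],[0.96,0.05,0.13],[0.94,0.16,0.13],[0.88,0.26,0.12],[0.81,0.33,0.12],[0.73,0.39,0.11],[0.63,0.42,0.1]], rotation=[[0.0,0.0,-0.036],[0.0,0.0,-0.036],[0.0,0.0,-0.037],[0.0,0.0,-0.036],[0.0,0.0,-0.034],[0.0,0.0,-0.033],[0.0,0.0,-0.032],[0.0,0.0,-0.028]])

```text
time: 3.3
ee_pos: [0.4686, -0.0646, 0.1154]
eef_rot: [0.0, 0.615, 0.788, 0.0]
wrist_force: [1.3, -0.8, -0.1]
grip_width: 0.753
finger_force: 0.0
```

play_rows(offset=[[0.53,0.43,0.1],[0.44,0.41,0.08],[0.34,0.38,0.07],[0.265,0.332,0.055],[0,0,0]], rotation=[[0.0,0.0,-0.026],[0.0,0.0,-0.023],[0.0,0.0,-0.019],[0.0,0.0,-0.016],[0,0,0]])

```text
time: 3.92
ee_pos: [0.5152, 0.0354, 0.0999]
eef_rot: [-0.0, 0.507, 0.862, -0.0]
wrist_force: [-0.4, 0.6, -0.6]
grip_width: 0.749
finger_force: 0.0
```

play_rows(offset=[[0,0,0.37],[0,0,0.57],[0,0,0.57],[0,0,0.37],[0,0,0]], rotation=[[0,0,0],[0,0,0],[0,0,0],[0,0,0],[0,0,0]])

```text
time: 4.55
ee_pos: [0.5131, 0.0342, 0.0039]
eef_rot: [-0.002, 0.508, 0.861, -0.001]
wrist_force: [0.2, -0.1, -0.1]
grip_width: 0.751
finger_force: 0.0
```

play_rows(offset=[[0,0,0],[0,0,0],[0,0,0],[0,0,0]], rotation=[[0,0,0],[0,0,0],[0,0,0],[0,0,0]], grip=1, newtons=30)

```text
time: 5.05
ee_pos: [0.5158, 0.0344, 0.0069]
eef_rot: [0.001, 0.507, 0.862, 0.0]
wrist_force: [-0.5, 0.5, 3.0]
grip_width: 0.107
finger_force: 29.3
```

```bash
python3 -c "
from plan import *
plan([(.515,.0345,.09,29,4),(.626,-.280,.09,0,12),(.626,-.280,.009,0,5)],start=(.515,.0345,.006,29))
s=bot.sense();print(s['time'],s['ee_pos'],s['grip_width'],s['finger_force'],s['wrist_force'])"
```

```text
{"offset":[[0.0, 0.0, -0.33], [0.0, 0.0, -0.51], [0.0, 0.0, -0.51], [0.0, 0.0, -0.33], [-0.33, -0.06, 0.0], [-0.44, -0.06, 0.0], [-0.54, -0.06, 0.0], [-0.62, -0.04, 0.0]],"rotation":[[0.0, 0.0, 0.0], [0.0, 0.0, 0.0], [0.0, 0.0, 0.0], [0.0, 0.0, 0.0], [0.0, 0.0, 0.008], [0.0, 0.0, 0.011], [0.0, 0.0, 0.013], [0.0, 0.0, 0.015]]}
{"offset":[[-0.68, -0.01, 0.0], [-0.71, 0.02, 0.0], [-0.71, 0.06, 0.0], [-0.67, 0.1, 0.0], [-0.61, 0.12, 0.0], [-0.53, 0.13, 0.0], [-0.43, 0.12, 0.0], [-0.316, 0.102, 0.0]],"rotation":[[0.0, 0.0, 0.016], [0.0, 0.0, 0.018], [0.0, 0.0, 0.017], [0.0, 0.0, 0.016], [0.0, 0.0, 0.015], [0.0, 0.0, 0.013], [0.0, 0.0, 0.011], [0.0, 0.0, 0.008]]}
{"offset":[[0.0, 0.0, 0.24], [0.0, 0.0, 0.36], [0.0, 0.0, 0.42], [0.0, 0.0, 0.36], [0.0, 0.0, 0.24]],"rotation":[[0.0, 0.0, 0.0], [0.0, 0.0, 0.0], [0.0, 0.0, 0.0], [0.0, 0.0, 0.0], [0.0, 0.0, 0.0]]}
end [ 0.626 -0.28   0.009] 0.02
5.05 [0.51577685 0.03443533 0.0069252 ] 0.1072603950970388 29.28736299276352 [-0.53601812  0.53452418  2.99677788]
```

```bash
python3 -c "
from h import *
a=bot.read_camera('top');b=bot.read_camera('side')
x=a['img'][130:270,190:330];y=b['img'][120:260,190:330]
cv2.imwrite('pics/gr.png',cv2.resize(np.hstack([x,y])[...,::-1],(800,400),interpolation=cv2.INTER_CUBIC))"
```

```text
(no output)
```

View pics/gr.png

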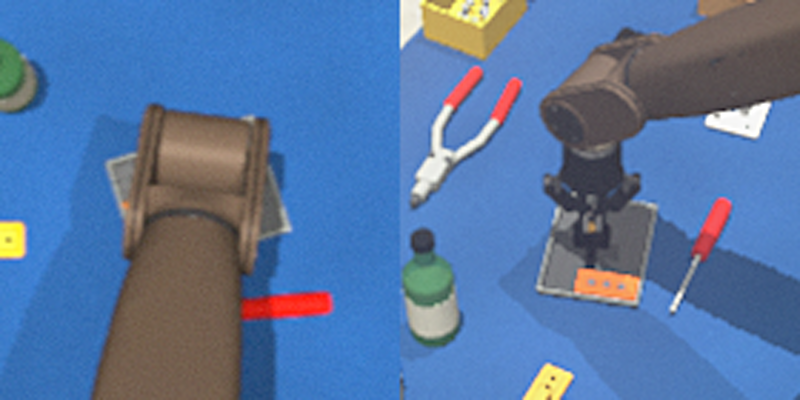

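```bash
python3 -c "
from h import *
b=bot.read_camera('side');save(b,'gz.png',(225,160,305,230),8)
for X in([.515,.0345,.02],[.515,.0345,.041]): print(proj(b,[X]))
s=bot.sense();print(s['grip_width'],s['finger_force'])"
```

```text
[[256.73523533 201.94466915]]
[[256.75476076 198.51230133]]
0.10373347915804262 29.509632289409637
```

View pics/gz.png

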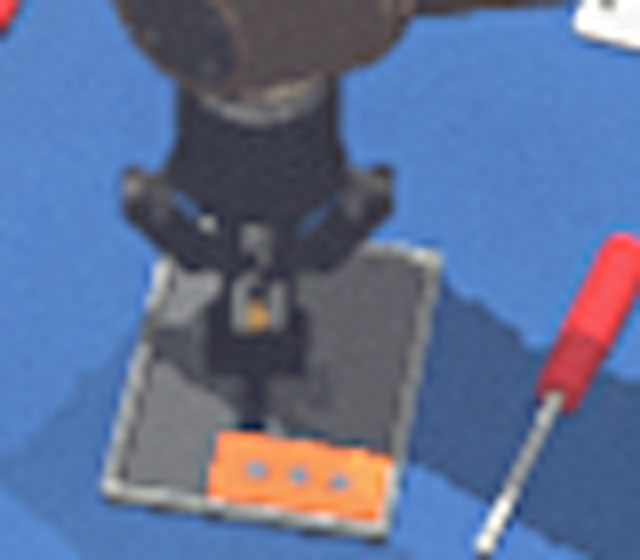

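The zoom shows the pads closed on the brass screw at (257,199), above the head. I'll lift a little and check that the gauge comes along.

play_rows(offset=[[0,0,-0.2],[0,0,-0.4],[0,0,-0.5],[0,0,-0.4],[0,0,-0.2],[0,0,0]], rotation=[[0,0,0],[0,0,0],[0,0,0],[0,0,0],[0,0,0],[0,0,0]])

```text
time: 5.95
ee_pos: [0.5152, 0.0345, 0.0914]
eef_rot: [0.0, 0.507, 0.862, 0.0]
wrist_force: [-0.6, -0.5, -1.5]
grip_width: 0.106
finger_force: 29.2
```

```bash
python3 -c "
from h import *
b=bot.read_camera('side');save(b,'gl.png',(205,130,305,230),6)
s=bot.sense();print(s['ee_pos'],s['grip_width'],s['finger_force'],s['wrist_force'],proj(b,[s['ee_pos']]))"
```

```text
[0.51461911 0.03456519 0.09059568] 0.10687910518063874 29.2374587059021 [-0.44295102  0.17281246 -0.9571667 ] [[256.88337573 190.21158301]]
```

View pics/gl.png

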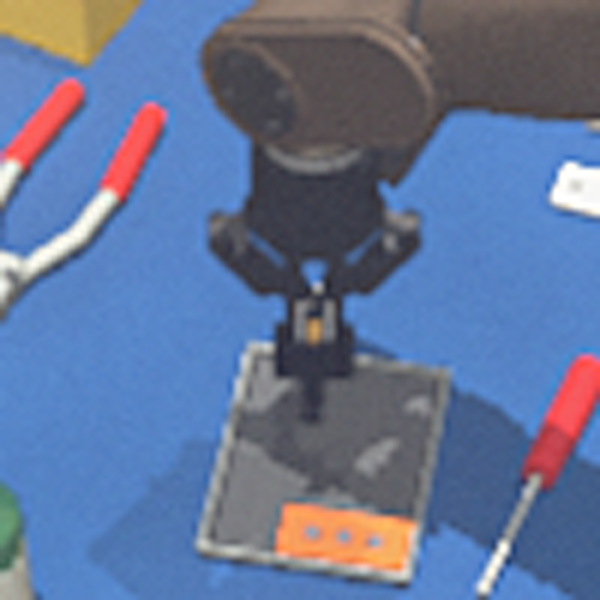

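The gauge hangs straight from the screw at zoom (313,330), so I'll carry it to the mat like this.

```bash
python3 -c "
from plan import *
plan([(.626,-.280,.06,0,14),(.626,-.280,.0068,0,5)],start=(.515,.0345,.091,29))"
```

```text
{"offset":[[-0.28, -0.05, 0.03], [-0.35, -0.05, 0.03], [-0.44, -0.05, 0.04], [-0.5, -0.04, 0.05], [-0.55, -0.03, 0.05], [-0.59, 0.0, 0.05], [-0.61, 0.02, 0.06], [-0.61, 0.06, 0.06]],"rotation":[[0.0, 0.0, 0.007], [0.0, 0.0, 0.008], [0.0, 0.0, 0.011], [0.0, 0.0, 0.012], [0.0, 0.0, 0.014], [0.0, 0.0, 0.014], [0.0, 0.0, 0.015], [0.0, 0.0, 0.014]]}
{"offset":[[-0.58, 0.07, 0.05], [-0.55, 0.1, 0.05], [-0.49, 0.11, 0.05], [-0.42, 0.11, 0.04], [-0.35, 0.11, 0.03], [-0.264, 0.084, 0.03], [0.0, 0.0, 0.16], [0.0, 0.0, 0.24]],"rotation":[[0.0, 0.0, 0.015], [0.0, 0.0, 0.013], [0.0, 0.0, 0.012], [0.0, 0.0, 0.011], [0.0, 0.0, 0.008], [0.0, 0.0, 0.007], [0.0, 0.0, 0.0], [0.0, 0.0, 0.0]]}
{"offset":[[0.0, 0.0, 0.27], [0.0, 0.0, 0.24], [0.0, 0.0, 0.154]],"rotation":[[0.0, 0.0, 0.0], [0.0, 0.0, 0.0], [0.0, 0.0, 0.0]]}
end [ 0.626  -0.28    0.0068] 0.02
```

play_rows(offset=[[-0.28,-0.05,0.03],[-0.35,-0.05,0.03],[-0.44,-0.05,0.04],[-0.5,-0.04,0.05],[-0.55,-0.03,0.05],[-0.59,0.0,0.05],[-0.61,0.02,0.06],[-0.61,0.06,0.06]], rotation=[[0.0,0.0,0.007],[0.0,0.0,0.008],[0.0,0.0,0.011],[0.0,0.0,0.012],[0.0,0.0,0.014],[0.0,0.0,0.014],[0.0,0.0,0.015],[0.0,0.0,0.014]])

```text
time: 7.0
ee_pos: [0.5811, -0.1542, 0.0719]
eef_rot: [-0.0, 0.631, 0.775, -0.0]
wrist_force: [0.6, 0.1, -1.0]
grip_width: 0.104
finger_force: 29.2
```

play_rows(offset=[[-0.58,0.07,0.05],[-0.55,0.1,0.05],[-0.49,0.11,0.05],[-0.42,0.11,0.04],[-0.35,0.11,0.03],[-0.264,0.084,0.03],[0.0,0.0,0.16],[0.0,0.0,0.24]], rotation=[[0.0,0.0,0.015],[0.0,0.0,0.013],[0.0,0.0,0.012],[0.0,0.0,0.011],[0.0,0.0,0.008],[0.0,0.0,0.007],[0.0,0.0,0.0],[0.0,0.0,0.0]])

```text
time: 8.0
ee_pos: [0.626, -0.2794, 0.0394]
eef_rot: [-0.0, 0.707, 0.707, 0.0]
wrist_force: [-0.3, 0.3, -1.6]
grip_width: 0.108
finger_force: 29.2
```

play_rows(offset=[[0.0,0.0,0.27],[0.0,0.0,0.24],[0.0,0.0,0.154],[0,0,0],[0,0,0]], rotation=[[0.0,0.0,0.0],[0.0,0.0,0.0],[0.0,0.0,0.0],[0,0,0],[0,0,0]])

```text
time: 8.62
ee_pos: [0.6262, -0.2801, 0.0072]
eef_rot: [0.0, 0.707, 0.707, -0.0]
wrist_force: [-1.1, 0.3, 2.2]
grip_width: 0.108
finger_force: 31.2
```

play_rows(offset=[[0,0,0],[0,0,0],[0,0,-0.4],[0,0,-0.8],[0,0,-0.8],[0,0,0]], rotation=[[0,0,0],[0,0,0],[0,0,0],[0,0,0],[0,0,0],[0,0,0]], grip=0.2)

```text
time: 9.38
ee_pos: [0.6294, -0.282, 0.1139]
eef_rot: [0.006, 0.707, 0.707, 0.001]
wrist_force: [0.7, -0.8, 0.1]
grip_width: 0.4
finger_force: 0.0
```

```bash
python3 -c "
from h import *
b=bot.read_camera('side')
s=bot.sense();t=np.array(s['ee_pos']);u=proj(b,[t])[0];u2=proj(b,[t+[0,0,.03]])[0]
print(t,s['grip_width'],u,u2)
a,c=int(u[0])-50,int(u[1])-55
im=b['img'].copy();im=cv2.resize(im[c:c+75,a:a+100],(800,600),interpolation=cv2.INTER_CUBIC)
for v,col in((u,(255,0,0)),(u2,(255,255,255))): cv2.circle(im,tuple(int(k) for k in (v-[a,c]+.5)*8),4,col,-1)
cv2.imwrite('pics/gm.png',im[...,::-1])"
```

```text
[ 0.62777172 -0.28099672  0.11073645] 0.39876103859335804 [268.6358814  126.49558659] [268.79996738 121.05444491]
```

View pics/gm.png

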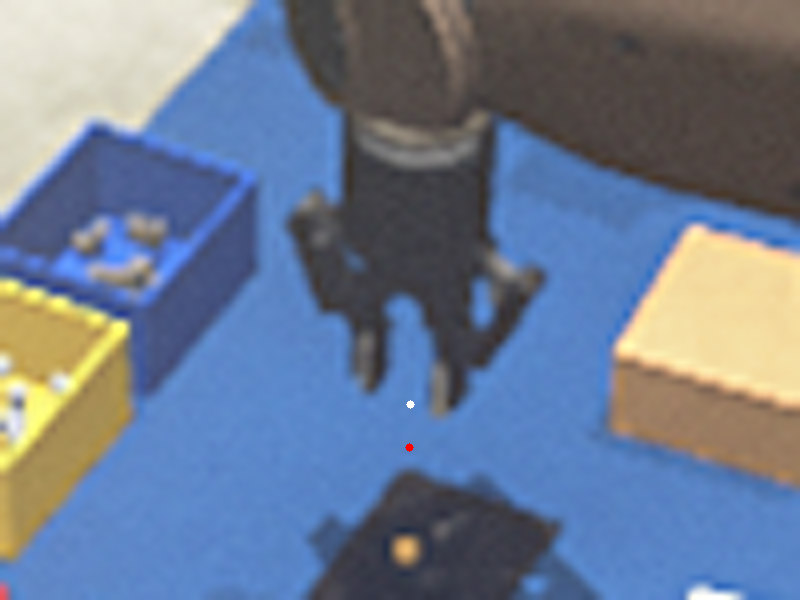

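The gauge lies on the mat with its screw at (405,550). The fingertips sit about 27 mm short of the stated TCP (white dot, z+30 mm), so I'll go that much lower for the upstands.

```bash
python3 -c "
from plan import *
P['screw']=0
for c in('top','side'):
    p=bot.read_camera(c);u0=proj(p,[[.626,-.28,.041]])[0];a,b=[int(k)-12 for k in u0]
    I=p['img'][b:b+24,a:a+24].astype(float);y=np.clip((I[...,0]-I[...,2]-30)/60,0,1);v,u=np.mgrid[b:b+24,a:a+24]
    if y.sum()>2: print(c,atz(p,((u*y).sum()/y.sum(),(v*y).sum()/y.sum()),.041),y.sum())
plan([(.434,-.305,.06,8.45,10),(.434,-.305,-.012,8.45,5)],start=(.626,-.28,.1068,0.02))"
```

```text
top [ 0.62410536 -0.29558139  0.041     ] 36.81666666666666
side [ 0.62669268 -0.27826509  0.041     ] 6.816666666666666
{"offset":[[-0.03, -0.24, 0.06], [-0.04, -0.33, 0.08], [-0.04, -0.4, 0.1], [-0.05, -0.46, 0.11], [-0.03, -0.5, 0.12], [-0.03, -0.49, 0.12], [-0.02, -0.46, 0.11], [-0.01, -0.41, 0.1]],"rotation":[[0.0, 0.0, -0.003], [0.0, 0.0, -0.004], [0.0, 0.0, -0.005], [0.0, 0.0, -0.005], [0.0, 0.0, -0.006], [0.0, 0.0, -0.006], [0.0, 0.0, -0.006], [0.0, 0.0, -0.005]]}
{"offset":[[0.0, -0.33, 0.08], [0.004, -0.241, 0.056], [0.0, 0.0, 0.21], [0.0, 0.0, 0.33], [0.0, 0.0, 0.36], [0.0, 0.0, 0.33], [0.0, 0.0, 0.21]],"rotation":[[0.0, 0.0, -0.004], [0.0, 0.0, -0.003], [0.0, 0.0, 0.0], [0.0, 0.0, 0.0], [0.0, 0.0, 0.0], [0.0, 0.0, 0.0], [0.0, 0.0, 0.0]]}
end [ 0.434 -0.305 -0.012] 8.48
```

play_rows(offset=[[-0.03,-0.24,0.06],[-0.04,-0.33,0.08],[-0.04,-0.4,0.1],[-0.05,-0.46,0.11],[-0.03,-0.5,0.12],[-0.03,-0.49,0.12],[-0.02,-0.46,0.11],[-0.01,-0.41,0.1]], rotation=[[0.0,0.0,-0.003],[0.0,0.0,-0.004],[0.0,0.0,-0.005],[0.0,0.0,-0.005],[0.0,0.0,-0.006],[0.0,0.0,-0.006],[0.0,0.0,-0.006],[0.0,0.0,-0.005]], grip=0)

```text
time: 10.52
ee_pos: [0.4599, -0.3005, 0.0648]
eef_rot: [-0.002, 0.661, 0.75, -0.0]
wrist_force: [-0.1, 0.2, 0.7]
grip_width: 0.499
finger_force: 0.0
```

play_rows(offset=[[0.0,-0.33,0.08],[0.004,-0.241,0.056],[0,0,0],[0.0,0.0,0.21],[0.0,0.0,0.33],[0.0,0.0,0.36],[0.0,0.0,0.33],[0.0,0.0,0.21]], rotation=[[0.0,0.0,-0.004],[0.0,0.0,-0.003],[0,0,0],[0.0,0.0,0.0],[0.0,0.0,0.0],[0.0,0.0,0.0],[0.0,0.0,0.0],[0.0,0.0,0.0]])

```text
time: 11.52
ee_pos: [0.4334, -0.3042, -0.014]
eef_rot: [-0.001, 0.653, 0.758, 0.0]
wrist_force: [0.5, -0.9, 0.1]
grip_width: 0.501
finger_force: 0.0
```

play_rows(offset=[[0,0,0],[0,0,0],[0,0,0],[0,0,0]], rotation=[[0,0,0],[0,0,0],[0,0,0],[0,0,0]], grip=1, newtons=60)

```text
time: 12.02
ee_pos: [0.4339, -0.3048, -0.0121]
eef_rot: [-0.0, 0.653, 0.758, -0.0]
wrist_force: [0.5, -0.2, -3.3]
grip_width: 0.173
finger_force: 60.0
```

```bash
python3 -c "
from plan import *
plan([(.434,-.305,.048,8.48,5),(.4791,.0118,.048,17.85,14),(.4791,.0118,.008,17.85,4)],start=(.434,-.305,-.012,8.48))"
```

```text
{"offset":[[0.0, 0.0, -0.18], [0.0, 0.0, -0.27], [0.0, 0.0, -0.3], [0.0, 0.0, -0.27], [0.0, 0.0, -0.18], [0.26, 0.08, 0.0], [0.33, 0.1, 0.0], [0.4, 0.12, 0.0]],"rotation":[[0.0, 0.0, 0.0], [0.0, 0.0, 0.0], [0.0, 0.0, 0.0], [0.0, 0.0, 0.0], [0.0, 0.0, 0.0], [0.0, 0.0, -0.002], [0.0, 0.0, -0.003], [0.0, 0.0, -0.003]]}
{"offset":[[0.46, 0.15, 0.0], [0.5, 0.17, 0.0], [0.53, 0.19, 0.0], [0.55, 0.21, 0.0], [0.55, 0.21, 0.0], [0.52, 0.21, 0.0], [0.49, 0.21, 0.0], [0.44, 0.19, 0.0]],"rotation":[[0.0, 0.0, -0.004], [0.0, 0.0, -0.005], [0.0, 0.0, -0.004], [0.0, 0.0, -0.005], [0.0, 0.0, -0.005], [0.0, 0.0, -0.004], [0.0, 0.0, -0.005], [0.0, 0.0, -0.004]]}
{"offset":[[0.38, 0.18, 0.0], [0.32, 0.15, 0.0], [0.242, 0.111, 0.0], [0.0, 0.0, 0.16], [0.0, 0.0, 0.24], [0.0, 0.0, 0.24], [0.0, 0.0, 0.16]],"rotation":[[0.0, 0.0, -0.003], [0.0, 0.0, -0.003], [0.0, 0.0, -0.002], [0.0, 0.0, 0.0], [0.0, 0.0, 0.0], [0.0, 0.0, 0.0], [0.0, 0.0, 0.0]]}
end [0.4791 0.0118 0.008 ] 17.84
```

play_rows(offset=[[0.0,0.0,-0.18],[0.0,0.0,-0.27],[0.0,0.0,-0.3],[0.0,0.0,-0.27],[0.0,0.0,-0.18],[0.26,0.08,0.0],[0.33,0.1,0.0],[0.4,0.12,0.0]], rotation=[[0.0,0.0,0.0],[0.0,0.0,0.0],[0.0,0.0,0.0],[0.0,0.0,0.0],[0.0,0.0,0.0],[0.0,0.0,-0.002],[0.0,0.0,-0.003],[0.0,0.0,-0.003]])

```text
time: 13.02
ee_pos: [0.4407, -0.2517, 0.0471]
eef_rot: [-0.001, 0.643, 0.766, 0.0]
wrist_force: [-0.4, 0.1, -3.4]
grip_width: 0.175
finger_force: 60.1
```

play_rows(offset=[[0.46,0.15,0.0],[0.5,0.17,0.0],[0.53,0.19,0.0],[0.55,0.21,0.0],[0.55,0.21,0.0],[0.52,0.21,0.0],[0.49,0.21,0.0],[0.44,0.19,0.0]], rotation=[[0.0,0.0,-0.004],[0.0,0.0,-0.005],[0.0,0.0,-0.004],[0.0,0.0,-0.005],[0.0,0.0,-0.005],[0.0,0.0,-0.004],[0.0,0.0,-0.005],[0.0,0.0,-0.004]])

```text
time: 14.02
ee_pos: [0.4707, -0.0372, 0.0473]
eef_rot: [-0.001, 0.598, 0.801, -0.0]
wrist_force: [0.9, 0.3, -3.6]
grip_width: 0.17
finger_force: 60.1
```

play_rows(offset=[[0.38,0.18,0.0],[0.32,0.15,0.0],[0.242,0.111,0.0],[0.0,0.0,0.16],[0.0,0.0,0.24],[0.0,0.0,0.24],[0.0,0.0,0.16],[0,0,0]], rotation=[[0.0,0.0,-0.003],[0.0,0.0,-0.003],[0.0,0.0,-0.002],[0.0,0.0,0.0],[0.0,0.0,0.0],[0.0,0.0,0.0],[0.0,0.0,0.0],[0,0,0]])

```text
time: 15.02
ee_pos: [0.4782, 0.0117, 0.0068]
eef_rot: [-0.001, 0.589, 0.808, -0.001]
wrist_force: [0.0, -0.6, -2.4]
grip_width: 0.175
finger_force: 60.1
```

```bash
cat > z.py <<'E'
from h import *
# composite: side and top crop of the tray, with the predicted nest outlines drawn
import sys
zb=float(sys.argv[2]);o=[]
T=(.5025,.0403,np.radians(107.85))
for c in("side","top"):
    p=bot.read_camera(c);u=proj(p,[[.5,.035,.02]])[0];a,b=int(u[0])-33,int(u[1])-36;k=9
    im=cv2.resize(p["img"][b:b+66,a:a+44*1+0+22-22],(396,594),interpolation=cv2.INTER_CUBIC) if 0 else cv2.resize(p["img"][b:b+72,a:a+66],(396,432),interpolation=cv2.INTER_CUBIC)
    def draw(L,z,pose,col):
        x,y,t=pose;cs,sn=np.cos(t),np.sin(t);w=np.array(L)/1e3@np.array([[cs,sn],[-sn,cs]])+[x,y]
        q=(proj(p,np.c_[w,np.full(len(w),z)])-[a,b]+.5)*6;cv2.polylines(im,[np.round(q).astype(np.int32)],True,col,1,cv2.LINE_AA)
    draw([(-88,-69),(88,-69),(88,69),(-88,69)],.013,T,(0,255,0))
    Y=[(-60,-50),(-22,-50),(-22,-10),(22,-10),(22,-50),(60,-50),(60,30),(-60,30)]
    draw(np.array(Y)+[-20,31],zb+.01,T,(255,0,255))
    if len(sys.argv)>3:
        Q=[(-76,-28),(84,-28),(84,12),(4,12),(4,52),(-36,52),(-36,12),(-76,12)]
        draw(np.array(Q)+[-4,-33],float(sys.argv[3])+.01,T,(255,0,0))
    o.append(im)
cv2.imwrite("pics/"+sys.argv[1],np.hstack(o)[...,::-1])
E
python3 z.py y1.png 0.023
```

```text
(no output)
```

View pics/y1.png

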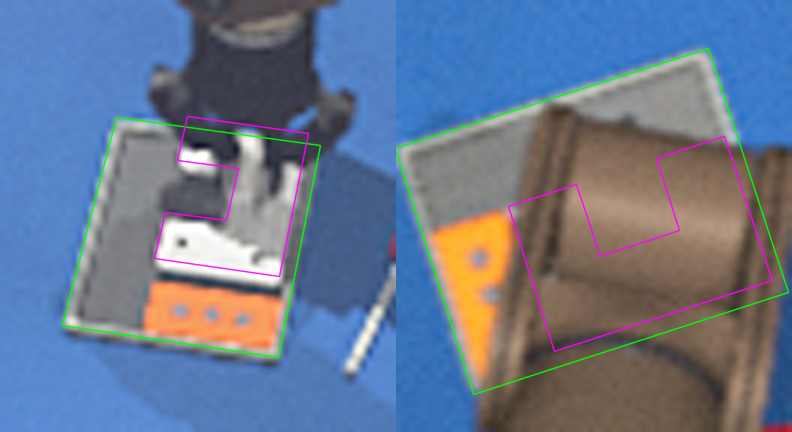

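The side overlay shows the yoke over its nest: its left edge at (160,215–258) lies on the predicted outline. I'll lower it.

play_rows(offset=[[0,0,0.08],[0,0,0.08],[0,0,0.08],[0,0,0.05],[0,0,0.03],[0,0,0.0]], rotation=[[0,0,0],[0,0,0],[0,0,0],[0,0,0],[0,0,0],[0,0,0]])

```text
time: 15.88
ee_pos: [0.479, 0.0119, -0.0081]
eef_rot: [-0.0, 0.589, 0.808, -0.0]
wrist_force: [0.5, -1.1, -3.0]
grip_width: 0.169
finger_force: 60.1
```

play_rows(offset=[[0,0,0.02],[0,0,0.02],[0,0,0.0]], rotation=[[0,0,0],[0,0,0],[0,0,0]])

```text
time: 16.25
ee_pos: [0.4793, 0.0118, -0.0091]
eef_rot: [-0.0, 0.589, 0.808, -0.0]
wrist_force: [-4.3, -0.6, 5.4]
grip_width: 0.172
finger_force: 61.3
```

```bash
python3 -c "
from plan import *
plan([(.4791,.0118,.05,17.84,4),(.4445,.3118,.07,1.15,14)],start=(.4791,.0118,-.010,17.84))"
```

```text
{"offset":[[0.0, 0.0, -0.24], [0.0, 0.0, -0.36], [0.0, 0.0, -0.36], [0.0, 0.0, -0.24], [0.25, 0.05, -0.02], [0.32, 0.06, -0.02], [0.39, 0.07, -0.02], [0.45, 0.06, -0.03]],"rotation":[[0.0, 0.0, 0.0], [0.0, 0.0, 0.0], [0.0, 0.0, 0.0], [0.0, 0.0, 0.0], [0.0, 0.0, 0.004], [0.0, 0.0, 0.005], [0.0, 0.0, 0.006], [0.0, 0.0, 0.007]]}
{"offset":[[0.5, 0.07, -0.04], [0.53, 0.05, -0.03], [0.55, 0.04, -0.04], [0.55, 0.03, -0.04], [0.54, 0.02, -0.03], [0.5, 0.0, -0.04], [0.45, -0.02, -0.03], [0.4, -0.02, -0.02]],"rotation":[[0.0, 0.0, 0.008], [0.0, 0.0, 0.008], [0.0, 0.0, 0.008], [0.0, 0.0, 0.009], [0.0, 0.0, 0.008], [0.0, 0.0, 0.008], [0.0, 0.0, 0.007], [0.0, 0.0, 0.006]]}
{"offset":[[0.32, -0.02, -0.02], [0.257, -0.019, -0.02]],"rotation":[[0.0, 0.0, 0.005], [0.0, 0.0, 0.004]]}
end [0.4445 0.3118 0.07  ] 1.1
```

play_rows(offset=[[0,0,0],[0,0,0],[0,0,-0.24],[0,0,-0.36],[0,0,-0.36],[0,0,-0.24]], rotation=[[0,0,0],[0,0,0],[0,0,0],[0,0,0],[0,0,0],[0,0,0]], grip=0)

```text
time: 17.0
ee_pos: [0.4799, 0.0117, 0.0517]
eef_rot: [0.001, 0.589, 0.808, 0.001]
wrist_force: [0.8, -0.3, -0.2]
grip_width: 0.499
finger_force: 0.0
```

play_rows(offset=[[0.25,0.05,-0.02],[0.32,0.06,-0.02],[0.39,0.07,-0.02],[0.45,0.06,-0.03],[0.5,0.07,-0.04],[0.53,0.05,-0.03],[0.55,0.04,-0.04],[0.55,0.03,-0.04]], rotation=[[0.0,0.0,0.004],[0.0,0.0,0.005],[0.0,0.0,0.006],[0.0,0.0,0.007],[0.0,0.0,0.008],[0.0,0.0,0.008],[0.0,0.0,0.008],[0.0,0.0,0.009]])

```text
time: 18.0
ee_pos: [0.4583, 0.19, 0.0624]
eef_rot: [0.0, 0.657, 0.754, 0.0]
wrist_force: [0.2, 0.5, 0.2]
grip_width: 0.504
finger_force: 0.0
```

play_rows(offset=[[0.54,0.02,-0.03],[0.5,0.0,-0.04],[0.45,-0.02,-0.03],[0.4,-0.02,-0.02],[0.32,-0.02,-0.02],[0.257,-0.019,-0.02],[0,0,0]], rotation=[[0.0,0.0,0.008],[0.0,0.0,0.008],[0.0,0.0,0.007],[0.0,0.0,0.006],[0.0,0.0,0.005],[0.0,0.0,0.004],[0,0,0]])

```text
time: 18.88
ee_pos: [0.4445, 0.3124, 0.0702]
eef_rot: [0.0, 0.7, 0.714, 0.0]
wrist_force: [1.3, -0.9, 0.1]
grip_width: 0.499
finger_force: 0.0
```

```bash
cat > my.py <<'E'
from h import *
for c in("top","side"):
    p=bot.read_camera(c);roi=roi_of(p,(.4791,.0118),.085);a,b,cc,d=roi
    I=p["img"][b:d,a:cc].astype(float);mn=I.min(2);al=np.clip((mn-140)/(225-140),0,1)
    K=render(p,"tray",(.5025,.0403,np.radians(107.85)),roi);al*=K
    for nm,zb in(("yoke",.003),):
        v,e=fit(p,nm,al,roi,[(.479,.012,np.radians(107.8)),(.479,.012,np.radians(104))],zb)
        D=v[:2]-[.5025,.0403];t=np.radians(107.85);ex=np.array([np.cos(t),np.sin(t)]);ey=np.array([-ex[1],ex[0]])
        print(c,np.round(v[:2],4),round(np.degrees(v[2]),1),"err",round(e,1),"tray mm",np.round([D@ex*1e3,D@ey*1e3],1),"max",mn.max(),np.median(mn))
E
python3 my.py
```

```text
top [0.4806 0.013 ] 107.9 err 13.3 tray mm [-19.3  29.2] max 255.0 145.0
side [0.4618 0.0163] 117.0 err 149.4 tray mm [-10.4  46.1] max 255.0 87.0
```

play_rows(offset=[[0,0,0.24],[0,0,0.37],[0,0,0.42],[0,0,0.37],[0,0,0.24],[0,0,0]], rotation=[[0,0,0],[0,0,0],[0,0,0],[0,0,0],[0,0,0],[0,0,0]])

```text
time: 19.73
ee_pos: [0.4435, 0.3113, -0.0135]
eef_rot: [-0.001, 0.7, 0.714, -0.001]
wrist_force: [0.6, -0.3, 0.2]
grip_width: 0.498
finger_force: 0.0
```

play_rows(offset=[[0,0,0],[0,0,0],[0,0,0],[0,0,0]], rotation=[[0,0,0],[0,0,0],[0,0,0],[0,0,0]], grip=1, newtons=60)

```text
time: 20.23
ee_pos: [0.4454, 0.3123, -0.011]
eef_rot: [0.0, 0.7, 0.714, 0.001]
wrist_force: [-0.2, 0.2, 3.7]
grip_width: 0.175
finger_force: 61.1
```

```bash
python3 -c "
from plan import *
p=bot.read_camera('side');
for d in bot.spot_in(p,'bottle')[:1]: print(d['conf'],atz(p,d['uv'],.09))
plan([(.4445,.3118,.048,1.1,5),(.475,.15,.048,10,8),(.5347,.0463,.048,17.85,7),(.5347,.0463,.008,17.85,4)],start=(.4445,.3118,-.012,1.1))"
```

```text
0.82 [0.63980719 0.26500716 0.09      ]
{"offset":[[0.0, 0.0, -0.18], [0.0, 0.0, -0.27], [0.0, 0.0, -0.3], [0.0, 0.0, -0.27], [0.0, 0.0, -0.18], [-0.26, 0.04, 0.0], [-0.38, 0.06, 0.0], [-0.47, 0.07, 0.0]],"rotation":[[0.0, 0.0, 0.0], [0.0, 0.0, 0.0], [0.0, 0.0, 0.0], [0.0, 0.0, 0.0], [0.0, 0.0, 0.0], [0.0, 0.0, -0.004], [0.0, 0.0, -0.006], [0.0, 0.0, -0.007]]}
{"offset":[[-0.52, 0.06, 0.0], [-0.52, 0.04, 0.0], [-0.47, 0.03, 0.0], [-0.39, 0.02, 0.0], [-0.264, 0.006, 0.0], [-0.22, 0.08, 0.0], [-0.31, 0.11, 0.0], [-0.39, 0.13, 0.0]],"rotation":[[0.0, 0.0, -0.008], [0.0, 0.0, -0.008], [0.0, 0.0, -0.007], [0.0, 0.0, -0.005], [0.0, 0.0, -0.004], [0.0, 0.0, -0.004], [0.0, 0.0, -0.006], [0.0, 0.0, -0.008]]}
{"offset":[[-0.42, 0.12, 0.0], [-0.4, 0.11, 0.0], [-0.33, 0.08, 0.0], [-0.221, 0.055, 0.0], [0.0, 0.0, 0.16], [0.0, 0.0, 0.24], [0.0, 0.0, 0.24], [0.0, 0.0, 0.16]],"rotation":[[0.0, 0.0, -0.008], [0.0, 0.0, -0.008], [0.0, 0.0, -0.006], [0.0, 0.0, -0.004], [0.0, 0.0, 0.0], [0.0, 0.0, 0.0], [0.0, 0.0, 0.0], [0.0, 0.0, 0.0]]}
end [0.5347 0.0463 0.008 ] 17.84
```

play_rows(offset=[[0.0,0.0,-0.18],[0.0,0.0,-0.27],[0.0,0.0,-0.3],[0.0,0.0,-0.27],[0.0,0.0,-0.18],[-0.26,0.04,0.0],[-0.38,0.06,0.0],[-0.47,0.07,0.0]], rotation=[[0.0,0.0,0.0],[0.0,0.0,0.0],[0.0,0.0,0.0],[0.0,0.0,0.0],[0.0,0.0,0.0],[0.0,0.0,-0.004],[0.0,0.0,-0.006],[0.0,0.0,-0.007]])

```text
time: 21.32
ee_pos: [0.4544, 0.2554, 0.0473]
eef_rot: [-0.0, 0.68, 0.733, -0.001]
wrist_force: [0.3, 0.4, -4.0]
grip_width: 0.173
finger_force: 60.1
```

play_rows(offset=[[-0.52,0.06,0.0],[-0.52,0.04,0.0],[-0.47,0.03,0.0],[-0.39,0.02,0.0],[-0.264,0.006,0.0],[-0.22,0.08,0.0],[-0.31,0.11,0.0],[-0.39,0.13,0.0]], rotation=[[0.0,0.0,-0.008],[0.0,0.0,-0.008],[0.0,0.0,-0.007],[0.0,0.0,-0.005],[0.0,0.0,-0.004],[0.0,0.0,-0.004],[0.0,0.0,-0.006],[0.0,0.0,-0.008]])

```text
time: 22.32
ee_pos: [0.4994, 0.1072, 0.0476]
eef_rot: [-0.0, 0.621, 0.784, -0.0]
wrist_force: [-0.3, 0.3, -4.2]
grip_width: 0.173
finger_force: 60.1
```

play_rows(offset=[[-0.42,0.12,0.0],[-0.4,0.11,0.0],[-0.33,0.08,0.0],[-0.221,0.055,0.0],[0.0,0.0,0.16],[0.0,0.0,0.24],[0.0,0.0,0.24],[0.0,0.0,0.16]], rotation=[[0.0,0.0,-0.008],[0.0,0.0,-0.008],[0.0,0.0,-0.006],[0.0,0.0,-0.004],[0.0,0.0,0.0],[0.0,0.0,0.0],[0.0,0.0,0.0],[0.0,0.0,0.0]])

```text
time: 23.32
ee_pos: [0.5336, 0.0468, 0.0064]
eef_rot: [-0.001, 0.589, 0.808, -0.001]
wrist_force: [-0.9, 0.1, -4.2]
grip_width: 0.176
finger_force: 60.1
```

play_rows(offset=[[0,0,0],[0,0,0.06],[0,0,0.06],[0,0,0.06],[0,0,0]], rotation=[[0,0,0],[0,0,0],[0,0,0],[0,0,0],[0,0,0]])

```text
time: 23.95
ee_pos: [0.5345, 0.0464, -0.0013]
eef_rot: [-0.0, 0.589, 0.808, -0.0]
wrist_force: [-0.3, 0.2, -3.6]
grip_width: 0.173
finger_force: 60.0
```

play_rows(offset=[[0,0,0.04],[0,0,0.04],[0,0,0]], rotation=[[0,0,0],[0,0,0],[0,0,0]])

```text
time: 24.32
ee_pos: [0.5345, 0.0464, -0.0052]
eef_rot: [-0.0, 0.589, 0.808, -0.0]
wrist_force: [0.2, 0.7, -4.0]
grip_width: 0.173
finger_force: 60.0
```

No contact at 4 mm below the plate tops, so it is sliding in freely. Continuing down.

play_rows(offset=[[0,0,0.04],[0,0,0.02],[0,0,0]], rotation=[[0,0,0],[0,0,0],[0,0,0]])

```text
time: 24.7
ee_pos: [0.5348, 0.0463, -0.008]
eef_rot: [0.0, 0.589, 0.808, 0.0]
wrist_force: [-0.0, -0.4, -3.7]
grip_width: 0.174
finger_force: 60.3
```

play_rows(offset=[[0,0,0.02],[0,0,0]], rotation=[[0,0,0],[0,0,0]])

```text
time: 24.95
ee_pos: [0.5348, 0.0463, -0.008]
eef_rot: [-0.0, 0.589, 0.808, -0.0]
wrist_force: [-4.4, -0.5, 5.5]
grip_width: 0.177
finger_force: 61.4
```

play_rows(offset=[[0,0,0],[0,0,0],[0,0,-0.3],[0,0,-0.7],[0,0,-0.9],[0,0,-0.5]], rotation=[[0,0,0],[0,0,0],[0,0,0],[0,0,0],[0,0,0],[0,0,0]], grip=0)

```text
time: 25.7
ee_pos: [0.5365, 0.0462, 0.115]
eef_rot: [0.002, 0.589, 0.808, 0.001]
wrist_force: [0.6, -0.8, -0.2]
grip_width: 0.497
finger_force: 0.0
```

play_rows(offset=[[0.4,-0.2,0],[0.7,-0.4,0],[0.8,-0.5,0],[0.8,-0.5,0],[0.8,-0.5,0],[0.8,-0.4,0],[0.7,-0.3,0],[0.4,-0.1,0]], rotation=[[0,0,0],[0,0,0],[0,0,0],[0,0,0],[0,0,0],[0,0,0],[0,0,0],[0,0,0]])

```text
time: 26.7
ee_pos: [0.3101, 0.2596, 0.1091]
eef_rot: [-0.001, 0.588, 0.809, -0.001]
wrist_force: [1.0, 0.8, 0.5]
grip_width: 0.498
finger_force: 0.0
```

```bash
python3 my.py; python3 - <<'E'
from h import *
p=bot.read_camera('top');roi=roi_of(p,(.52,.04),.11);a,b,cc,d=roi
I=p["img"][b:d,a:cc].astype(float);al=np.clip((I.min(2)*0+np.minimum(I[...,0],I[...,1]*1.35)-I[...,2]-30)/70,0,1)
t=np.radians(107.85);K=render(p,"key",(.5025,.0403,t),roi);al*=(cv2.dilate(K,np.ones((5,5)))<.1)
v,e=fit(p,"tongue",al,roi,[(.535,.046,t),(.535,.046,t+.1)],.003)
D=v[:2]-[.503,.041];ex=np.array([np.cos(t),np.sin(t)]);ey=np.array([-ex[1],ex[0]])
print(v[:2],np.degrees(v[2]),e,D@ex*1e3,D@ey*1e3)
g=bot.spot_in(p,"gauge");print([(q["conf"],atz(p,q["uv"],.02)) for q in g[:2]])
E
sed -i 's/zb=float.*;o=/zb=float(sys.argv[2]);o=/' z.py; python3 - <<'E'
from h import *
p=bot.read_camera("top");q=bot.read_camera("side")
def cr(p,X,w,k):
    u=proj(p,[X])[0];a,b=int(u[0])-w,int(u[1])-w;return cv2.resize(p["img"][b:b+2*w,a:a+2*w],(k,k),interpolation=cv2.INTER_CUBIC)
im=np.vstack([np.hstack([cr(p,(.5,.035,.02),36,400),cr(q,(.5,.035,.02),36,400)]),cv2.copyMakeBorder(np.hstack([cr(p,(.626,-.28,.02),30,200),cr(q,(.626,-.28,.02),30,200)]),0,0,0,400,0)])
cv2.imwrite("pics/end.png",im[...,::-1]);print(bot.sense()["time"])
E
```

```text
top [0.4803 0.0129] 107.8 err 10.3 tray mm [-19.3  29.6] max 255.0 81.0
side [0.4913 0.0128] 114.1 err 63.9 tray mm [-22.8  19.1] max 255.0 103.0
[0.53699814 0.04701437] 107.45467268793071 6.715281621089157 -4.696463279644334 -34.20511040246324
[(0.49, array([ 0.62891024, -0.28745081,  0.02      ]))]
27.0
```

View pics/end.png

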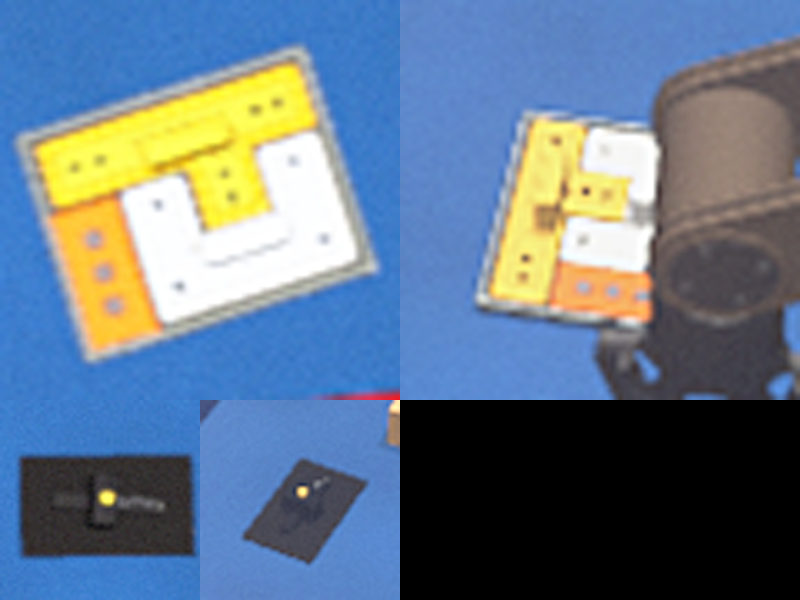

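The picture shows the tongue bar along the far wall, its stem in the yoke's mouth at (230,190), and the yoke flat beside the key block. The gauge lies flat on the mat at (105,498), and the robot is clear of everything. I'll hand it in.

```bash
python3 -c "
from rig import bot
print(bot.hand_in())"
```

```text
the job is handed in; nothing more can be done
None
```

The job is handed in at about 27 s: the gauge lies flat on the black mat, the yoke and tongue are nested in the tray beside the key block, and the robot is touching nothing (the hand-in returned no verdict).

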